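# Collect the finished stoppers from the press's catch tray

## Task

Collect the two finished bottle stoppers, the ones with a cork plug on their wooden head, from the catch tray of the press and put them in the empty grey tote on the left. Leave the bare wooden head, which has no plug, where it lies in the tray.

Things in the scene. Friction and masses are not known exactly. Their poses are not given: they have to be found in the camera images.
- stopper_1: Finished bottle stopper in one piece, about 20 g: round wooden head 40 mm across, 13 mm thick, and a cork plug 21 mm across, 23 mm long, standing up from its middle (36 mm high in all). Stands head down in the catch tray of the press at the robot's right, with room for fingers all round. Origin: centre of the head's underside, on the tray floor; z up, along the plug; round, so yaw means nothing.
- stopper_2: Second finished stopper, same shape, size, origin and axes, in the same tray. The tray is fixed: 220 mm deep, 310 mm wide, lip 18 mm high, floor 4 mm above the table. The press rises behind it, 150 mm beyond the tray's middle. The three pieces in the tray stand in a row from left to right in any order, centres at least 75 mm apart, 75 mm or more from the front and rear lips.
- bare_head: Unfinished piece, to be left where it is: a bare round wooden head, 40 mm across and 13 mm high, without a plug, lying loose in the same row in the tray. Origin: centre of its underside; z up.
- tote: Empty open grey plastic tote at the robot's left; it does not move. 180 mm along its x, 220 mm along its y, 85 mm high; walls 4 mm thick, inner floor 16 mm above the table, inside 172 x 212 mm, rim 5 mm wider than the walls. Origin: centre of its underside, on the table; z up; x away from the robot, y to its left, turned by up to 0.2 rad. Between tray and tote nothing is higher than the tote.
Not all that is in view belongs to the job. What is shaped like the stopper_2 but blue is not meant.

How it is judged (in metres and radians):
At the end, for the whole second after the job is handed in: Both finished stoppers lie at rest inside the tote (centre of the head's underside within the tote's outline and less than 80 mm above the table; standing or lying, either will do), released by the fingers, and the bare head is within 30 mm of where it lay at the start (x of stopper_1 in the frame of tote between -0.09 and 0.09 m and y of stopper_1 in the frame of tote between -0.11 and 0.11 m and z of each of stopper_1, stopper_2 in the frame of tote below 0.08 m and linear speed of each of stopper_1, stopper_2 below 0.02 m/s and contact force between each of stopper_1, stopper_2 and the fingers below 0.05 N and x of stopper_2 in the frame of tote between -0.09 and 0.09 m and y of stopper_2 in the frame of tote between -0.11 and 0.11 m and distance of bare_head from where it was at the start of the episode below 0.03 m); the robot touches nothing.
It also fails if it takes over 53 s, if anything falls off the work surface, if the arm or the gripper's body presses on something with over 40 N, if the wrist force passes 120 N, or if a joint passes its speed limit or range.

## Robot

A 6-joint arm with a two-finger parallel gripper is mounted at the origin on a cart in front of the work surface, level with it; the furniture and walls round the work are solid. World frame = base frame: x ahead of the robot, y to its left, z up, the work surface at z = 0. Lengths are in mm, angles in rad, forces in N, time in s.
With the tool pointing down it reaches from about 275 to 750 mm from the base axis. Payload 10.2 kg.
Tool frame: the origin (TCP) lies between the finger pads; the fingertips stand 19 mm ahead of it and the grasp point (between the pads) is the TCP; z points along the fingers, y is the line along which they close (so a half turn about z gives the same grasp; the last joint's range is limited). The gripper opens to 85 mm and grips with 20 to 120 N. Pads are 22 mm wide; open, the fingers measure 114 mm over their backs; the gripper's body (76 mm by 85 mm) begins 54 mm behind the grasp point. The pads swing forward as they close: fully open they stand 13 mm farther back than shut.
Start: joints at [1.085, 0.313, 1.498, -0, 1.331, -0.223], TCP at [136.4, 506.978, 250.294] pointing down, gripper open.
Joint ranges: [-2.94, 2.94], [-0.97, 2.17], [0.19, 2.56], [-1.23, 4.37], [0.02, 3.11], [-2.88, 2.88]. Speed limits (rad/s): [2.39, 2.39, 3.01, 3.14, 3.14, 3.14].

## Interface

Orientations are given as a unit quaternion [w, x, y, z].
In Python, from rig import sense, capture, finish_job gives the robot as it stands. The module is installed in compiled form; this text tells all that it offers.
- The arm moves only by the tool move_arm, never from a script. Its argument "moves" is a list of rows, each an object with "turn": the turn, a rotation vector about the tool's x, y, z in rad, a list of three; "translation": the shift along the tool's x, y, z in mm, a list of three; "hand": the opening, from 0 (shut) to 1 (fully open). In form: [{"turn": [wx, wy, wz], "translation": [x, y, z], "hand": hand}, ...]. A call has 1 to 10 rows; each row shifts and turns the commanded pose from where the row before left it, along the tool's axes as they then stand; what a row does not reach is not made up. A row lasts 1/12 s, in which the tool goes at most 41.7 mm and 7.16 degrees, less where a joint would pass 70% of its speed; a pose out of reach is approached as far as the arm can. A call with a gripper value outside its range is refused whole. The fingers move at their own pace and stop on an object; "grip_force" is the grip in N (left out, the last holds). Time passes only in rows, so rows that do not move let the fingers close. It gives the time, the measured TCP pose, the force, the opening and the grip force at its end, in the units of the state.
- sense(): the state, without advancing time (a new reading comes with each control period).
- capture(name): name is "side" or "top" or "wrist"; returns a dict with "image" (480x640x3 uint8, blue, green, red), "z_map" (480x640 float32, mm along the optical axis (not along the pixel's ray), 0 where there is no reading), "vertical_fov" (degrees; the focal length in pixels is half the picture's height over the tangent of half this angle, whatever the lens; pixels are square), "cx", "cy" (the principal point, pixels), "R" (3x3) and "t" (3): a world point X has camera coordinates R X + t; the wrist camera has in their place "T_tool_cam" (4x4, takes a point from camera to tool coordinates, whose origin is the TCP and whose axes are the flange's). Camera axes: x right, y down, z forward; pixel columns grow to the right and rows downward; lengths in mm; the calibration is good to about 2 mm. A picture is of the moment at which its call begins: read the wrist's pose just before it.
- finish_job(): hands the job in; it is judged then, once.
The state is a dict: "time_s": time; "joints": joint angles; "dq": joint speeds; "tau": joint torques, N m; "eef_pos": TCP position; "ee_rot": TCP orientation; "force": force on the tool from outside, world axes, zero at the start; "wrist_torque": the same for the moment, N m; "grip_width": opening from 0.0 (shut) to 1.0 (fully open); "grip_force": force on a finger pad.
Only numpy, scipy, OpenCV 4.12 (cv2) and the standard library are available. Lean on these libraries where they do the work, as an engineer would, in place of code of your own. Each camera call takes 0.05 s, during which the arm holds its last target. There are 200 camera calls.

## Working session

There is one attempt and no reset: what is moved stays moved. The work goes in short steps, Python scripts to look and compute and a tool call to move; the robot and the scene stay as the last step left them, time stands still between calls to the robot, and variables do not carry over. Pictures are saved under pics/ and viewed, at most 10 in all, crops included, and the job is handed in when it is done.

Besides the shell and the picture viewer there is one more tool, called after "Call:" as name([rows], argument=value, ...), one row to a line, values as JSON. move_arm: Moves the arm, as the interface text tells. Its arguments: {"type":"object","properties":{"moves":{"type":"array","items":{"type":"object","properties":{"turn":{"type":"array","items":{"type":"number"}},"translation":{"type":"array","items":{"type":"number"}},"hand":{"type":"number"}}}},"grip_force":{"type":"number"}},"required":["moves"]}

```bash
mkdir -p pics
cat > h.py <<'E'
import numpy as np,cv2
from rig import sense,capture
def pts(c,R=None,t=None):
    f=240/np.tan(np.radians(c["vertical_fov"])/2)
    v,u=np.mgrid[:480,:640]; z=c["z_map"].astype(float)
    P=np.stack([(u-c["cx"])*z/f,(v-c["cy"])*z/f,z],-1)
    return (P-np.array(c["t"]))@np.array(c["R"])   # R^T (P-t)
E
python3 - <<'E'
from h import *
s=sense();print(s)
for n in("top","side"):
    c=capture(n);cv2.imwrite(f"pics/{n}0.png",c["image"]);P=pts(c);np.save(n,P);print(n,c["vertical_fov"],np.round(-np.array(c["R"]).T@c["t"]),(c["z_map"]==0).mean())
E
```

```text
{'time_s': 0.0, 'joints': array([ 1.08460446e+00,  3.13401968e-01,  1.49847028e+00,  1.68074113e-05,
        1.33101962e+00, -2.23353322e-01]), 'dq': array([ 9.98919876e-04, -6.10660060e-05, -8.13261002e-04,  8.06835928e-04,
       -1.63593082e-04, -4.25808467e-04]), 'tau': array([ 1.39056461e-03, -4.12259817e+01, -2.59752899e+01, -1.24017251e-05,
        4.06639912e-03, -1.89669157e-05]), 'eef_pos': array([136.2709442 , 506.74636313, 249.74715123]), 'ee_rot': array([-2.33312664e-04,  1.31043264e-01,  9.91376438e-01, -6.06318703e-04]), 'force': array([ 0.30861948, -0.27657514,  0.56508704]), 'wrist_torque': array([ 0.03142927, -0.0415573 , -0.03732445]), 'grip_force': 0.0, 'grip_width': 1.0010105647122078}
top 52.177011029149114 [ 379.  -75. 1072.] 0.0040885416666666665
side 44.365502372947276 [ 552. 1179.  665.] 0.02935546875
```

View pics/top0.png

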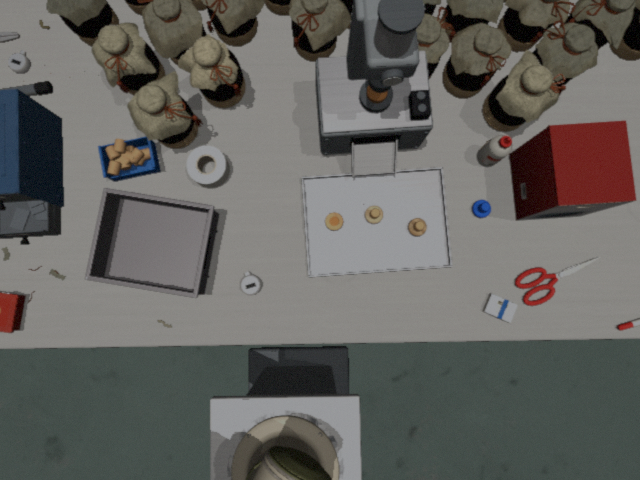

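View pics/side0.png

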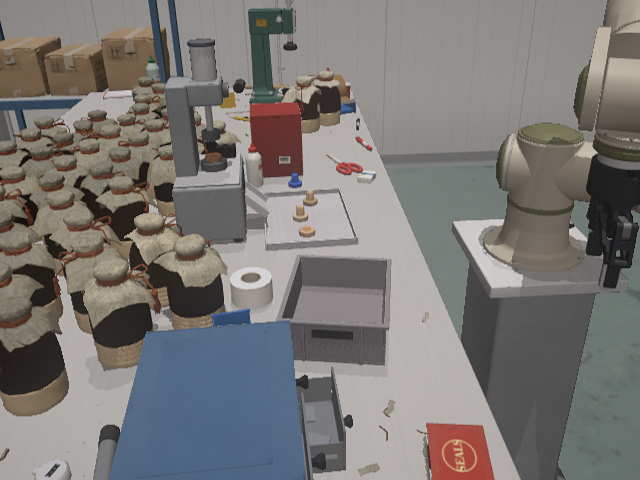

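The top view shows the tote at about (152,243). In the tray, the bare head is at (334,221) and the stoppers are at (374,214) and (417,227). The blue decoy is at (481,208), outside the tray. The side view agrees: the nearest piece, at (307,231), has no plug. Next I measure.

Run:
```python
from h import *
P=np.load("top.npy")
def blob(P,u,v,r,lo,hi):
    Q=P[v-r:v+r+1,u-r:u+r+1].reshape(-1,3);Q=Q[(Q[:,2]>lo)&(Q[:,2]<hi)]
    return len(Q),np.round((Q.min(0)+Q.max(0))/2,1),np.round(Q.mean(0),1),np.round(Q.max(0)-Q.min(0),1)
for u,v in((334,221),(374,214),(417,227),(481,208)):
    print("head",blob(P,u,v,17,11,22),"plug",blob(P,u,v,17,30,60))
print("floor",P[250,376],P[260,330],"table",P[310,400])
Q=P[180:305,80:222].reshape(-1,3);R=Q[(Q[:,2]>78)&(Q[:,2]<95)]
print("tote",len(R),cv2.minAreaRect(R[:,:2].astype(np.float32)),P[243,152])
L=P[160:285,295:460].reshape(-1,3);L=L[(L[:,2]>13)&(L[:,2]<25)];print("lip",L.min(0),L.max(0))
A=P[80:400,60:470].reshape(-1,3);A=A[(A[:,0]>150)&(A[:,0]<460)]
for y in range(-250,560,50):
    B=A[(A[:,1]>=y)&(A[:,1]<y+50)]; print(y,len(B),B[:,2].max().round() if len(B) else '',end=';')
print()
S=np.load("side.npy")
for u,v in((307,231),(300,215),(310,199)): print("side",blob(S,u,v,12,30,60),blob(S,u,v,12,11,22))
Q=S[250:365,275:395].reshape(-1,3);R=Q[(Q[:,2]>80)&(Q[:,2]<95)]
print("tote side",len(R),cv2.minAreaRect(R[:,:2].astype(np.float32)))
```

```text
Traceback (most recent call last):
ValueError: zero-size array to reduction operation minimum which has no identity
```

```bash
cat > m.py <<'E'
from h import *
P=np.load("top.npy")
def blob(P,u,v,r,lo,hi):
    Q=P[v-r:v+r+1,u-r:u+r+1].reshape(-1,3);Q=Q[(Q[:,2]>lo)&(Q[:,2]<hi)]
    if len(Q)<3:return len(Q)
    return len(Q),np.round((Q.min(0)+Q.max(0))/2,1),np.round(Q.mean(0),1),np.round(Q.max(0)-Q.min(0),1)
for u,v in((334,221),(374,214),(417,227),(481,208)):
    print(P[v,u].round(1),"head",blob(P,u,v,17,11,22),"plug",blob(P,u,v,17,30,60))
print("floor",P[250,376],P[260,330],"table",P[310,400])
def rim(Q,lo=75,hi=95):
    R=Q.reshape(-1,3);R=R[(R[:,2]>lo)&(R[:,2]<hi)]
    print("rim",len(R),cv2.minAreaRect(R[:,:2].astype(np.float32)) if len(R)>3 else '', np.median(R[:,2]) if len(R) else '')
rim(P[180:305,80:222]);print(P[243,152])
S=np.load("side.npy")
for u,v in((307,231),(300,215),(310,199)): print("side",blob(S,u,v,12,30,60),blob(S,u,v,12,11,22))
rim(S[250:365,275:395])
E
python3 m.py
```

```text
[ 523.6 -110.9   18.1] head (251, array([ 522.5, -109.9,   16.4]), array([ 523.4, -109.5,   17.7]), array([37.7, 37.2, 10.4])) plug 0
[ 534.4 -195.7   38.7] head (176, array([ 546.9, -197. ,   17.1]), array([ 535.5, -195.7,   17.5]), array([58.3, 37.8,  9.4])) plug (76, array([ 537.2, -196.6,   37.4]), array([ 536.5, -196.1,   40.1]), array([20.5, 19.3, 14.4]))
[ 505.  -286.2   38.7] head (183, array([ 508. , -291.3,   16.4]), array([ 507.3, -288.7,   17.2]), array([39. , 40.3, 10. ])) plug (80, array([ 508.2, -290. ,   38. ]), array([ 507.8, -289.4,   39.6]), array([18.9, 18.9, 12.6]))
[ 544.  -424.9   36. ] head (153, array([ 546.5, -433. ,   16.3]), array([ 545.2, -429. ,   13.8]), array([37.7, 38.9, 10.5])) plug (74, array([ 547.5, -433.3,   36. ]), array([ 546.9, -432.7,   35.5]), array([20.1, 19.4,  9.8]))
floor [ 460.01340336 -201.79635547    5.29525393] [ 439.73640878 -100.96090877    6.49510466] table [ 329.20834255 -250.51061869    2.30939584]
rim 2055 ((477.78863525390625, 266.16363525390625), (231.28836059570312, 190.2072296142578), 79.8165054321289) 85.93353428752087
[482.47393087 284.43728525  14.45265868]
side 0 (214, array([ 527.7, -112.3,   16.3]), array([528. , -86.1,  16.4]), array([ 57.1, 137.7,  10.6]))
side (51, array([ 541.3, -197.3,   36.6]), array([ 541. , -194.9,   37.2]), array([18.5, 24.6, 13. ])) (125, array([ 532.8, -196.3,   16.4]), array([ 536.3, -182.1,   16.7]), array([ 52.5, 166.1,  10.9]))
side (85, array([ 523.9, -245.3,   37.1]), array([ 524.6, -244.8,   37.3]), array([ 43.2, 120.7,  14. ])) (134, array([ 508.3, -291.4,   16.5]), array([ 511.1, -314.3,   16.2]), array([ 68.7, 151.8,  10.8]))
rim 1943 ((480.4568176269531, 264.4324951171875), (235.08192443847656, 190.1156463623047), 79.82279205322266) 84.51787836071254
```

Stoppers measured (plug centre): A at about (538,-196) and B at about (509,-290), tops near z=40, which fits 4+36. The bare head is at (523,-110), and the tote is centred at about (479,265) with its rim at z=85. All are within reach. I'm moving over A with the fingers partly closed.

Call:
move_arm([
  {"turn":[0,0,0],"translation":[-12,-12,0],"hand":0.6},
  {"turn":[0,0,0],"translation":[-24,-24,0],"hand":0.6},
  {"turn":[0,0,0],"translation":[-24,-24,0],"hand":0.6},
  {"turn":[0,0,0],"translation":[-24,-24,0],"hand":0.6},
  {"turn":[0,0,0],"translation":[-24,-24,0],"hand":0.6},
  {"turn":[0,0,0],"translation":[-24,-24,0],"hand":0.6},
  {"turn":[0,0,0],"translation":[-24,-24,0],"hand":0.6},
  {"turn":[0,0,0],"translation":[-24,-24,0],"hand":0.6},
  {"turn":[0,0,0],"translation":[-24,-24,0],"hand":0.6},
  {"turn":[0,0,0],"translation":[-24,-24,0],"hand":0.6},
], grip_force=30)

```text
time_s: 0.93
eef_pos: [297.6, 226.1, 250.2]
ee_rot: [-0.0, 0.131, 0.991, -0.0]
force: [1.7, -0.5, -0.0]
grip_width: 0.603
grip_force: 0.0
```

Call:
move_arm([
  {"turn":[0,0,0],"translation":[-24,-24,0],"hand":0.6},
  {"turn":[0,0,0],"translation":[-24,-24,0],"hand":0.6},
  {"turn":[0,0,0],"translation":[-24,-24,0],"hand":0.6},
  {"turn":[0,0,0],"translation":[-24,-24,0],"hand":0.6},
  {"turn":[0,0,0],"translation":[-24,-24,0],"hand":0.6},
  {"turn":[0,0,0],"translation":[-24,-24,10],"hand":0.6},
  {"turn":[0,0,0],"translation":[-24,-24,20],"hand":0.6},
  {"turn":[0,0,0],"translation":[-24,-24,20],"hand":0.6},
  {"turn":[0,0,0],"translation":[-12,-12,20],"hand":0.6},
  {"turn":[0,0,0],"translation":[0,0,10],"hand":0.6},
])

```text
time_s: 1.77
eef_pos: [441.7, -24.9, 167.9]
ee_rot: [-0.001, 0.133, 0.991, 0.0]
force: [-0.9, 0.3, -0.4]
grip_width: 0.602
grip_force: 0.0
```

Call:
move_arm([
  {"turn":[0,0,0],"translation":[-14,-14,0],"hand":0.6},
  {"turn":[0,0,0],"translation":[-22,-22,0],"hand":0.6},
  {"turn":[0,0,0],"translation":[-22,-22,0],"hand":0.6},
  {"turn":[0,0,0],"translation":[-22,-22,10],"hand":0.6},
  {"turn":[0,0,0],"translation":[-22,-22,10],"hand":0.6},
  {"turn":[0,0,0],"translation":[-22,-22,10],"hand":0.6},
  {"turn":[0,0,0],"translation":[-10,-12,10],"hand":0.6},
  {"turn":[0,0,0],"translation":[-5,-6,10],"hand":0.6},
  {"turn":[0,0,0],"translation":[0,0,0],"hand":0.6},
  {"turn":[0,0,0],"translation":[0,0,0],"hand":0.6},
])

```text
time_s: 2.6
eef_pos: [538.1, -194.9, 119.8]
ee_rot: [-0.001, 0.131, 0.991, 0.0]
force: [0.3, 0.3, 0.3]
grip_width: 0.603
grip_force: 0.0
```

```bash
cat > w.py <<'E'
from h import *
import sys
from scipy.spatial.transform import Rotation as Ro
s=sense();c=capture("wrist");cv2.imwrite(sys.argv[1],c["image"])
T=np.array(c["T_tool_cam"]);w,x,y,z=s["ee_rot"];Rw=Ro.from_quat([x,y,z,w]).as_matrix()
Rc=(Rw@T[:3,:3]).T;c["R"]=Rc;c["t"]=-Rc@(Rw@T[:3,3]+s["eef_pos"])
P=pts(c)[c["z_map"]>0]
print(s["eef_pos"].round(1),s["joints"].round(2),s["time_s"])
for n,a in(("A",(538,-196)),("B",(509,-290)),("bare",(523,-110))):
    Q=P[np.hypot(P[:,0]-a[0],P[:,1]-a[1])<30]
    for lo,hi in((10,22),(32,50)):
        B=Q[(Q[:,2]>lo)&(Q[:,2]<hi)]
        if len(B)>20:print(n,len(B),((B.min(0)+B.max(0))/2).round(1),(B.max(0)-B.min(0)).round(1),np.median(B[:,2]).round(1))
E
python3 w.py pics/w1.png
```

```text
[ 538.1 -194.9  119.8] [-0.55  0.55  1.51  0.    1.09 -1.86] 2.6
A 2494 [ 537.4 -198.9   16. ] [40.  39.8 11.8] 17.6
A 1324 [ 537.3 -198.7   37.7] [20.6 19.9 11.2] 40.5
B 2614 [ 508.8 -291.9   16. ] [39.9 39.7 11.9] 17.7
B 1466 [ 508.7 -291.7   37.6] [20.1 20.  11.2] 40.6
bare 4489 [ 523.7 -112.    15.2] [39.8 39.3 10.3] 17.7
```

View pics/w1.png

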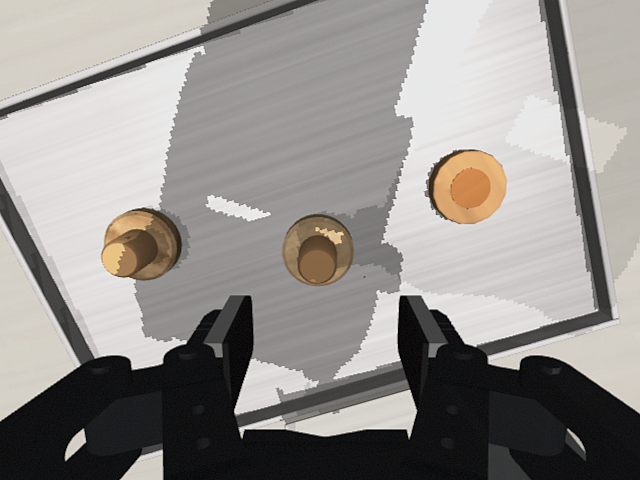

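The wrist view shows plug A at (318,262), centred between the fingers, plug B at (125,255), and the bare head at (468,187). The wrist camera puts A at (537.3,-198.7), with its top at 40.5. I'm shifting 3 mm, descending to about z=41 and gripping.

Call:
move_arm([
  {"turn":[0,0,0],"translation":[0,-3,15],"hand":0.6},
  {"turn":[0,0,0],"translation":[0,0,20],"hand":0.6},
  {"turn":[0,0,0],"translation":[0,0,15],"hand":0.6},
  {"turn":[0,0,0],"translation":[0,0,10],"hand":0.6},
  {"turn":[0,0,0],"translation":[0,0,8],"hand":0.6},
  {"turn":[0,0,0],"translation":[0,0,5],"hand":0.6},
  {"turn":[0,0,0],"translation":[0,0,5],"hand":0.6},
  {"turn":[0,0,0],"translation":[0,0,0],"hand":0.6},
])

```text
time_s: 3.32
eef_pos: [537.8, -198.3, 42.0]
ee_rot: [-0.0, 0.131, 0.991, 0.0]
force: [0.3, 0.6, -0.2]
grip_width: 0.601
grip_force: 0.0
```

Call:
move_arm([
  {"turn":[0,0,0],"translation":[0,0,0],"hand":0.1},
  {"turn":[0,0,0],"translation":[0,0,0],"hand":0.1},
  {"turn":[0,0,0],"translation":[0,0,0],"hand":0.1},
  {"turn":[0,0,0],"translation":[0,0,0],"hand":0.1},
  {"turn":[0,0,0],"translation":[0,0,0],"hand":0.1},
  {"turn":[0,0,0],"translation":[0,0,0],"hand":0.1},
  {"turn":[0,0,0],"translation":[0,0,0],"hand":0.1},
  {"turn":[0,0,0],"translation":[0,0,0],"hand":0.1},
], grip_force=30)

```text
time_s: 3.98
eef_pos: [538.2, -198.7, 43.0]
ee_rot: [0.001, 0.131, 0.991, -0.0]
force: [-0.8, 1.6, 6.6]
grip_width: 0.229
grip_force: 29.5
```

The grip is at 0.229, about 19.5 mm, which matches the plug. I'm lifting and carrying it to the tote.

Call:
move_arm([
  {"turn":[0,0,0],"translation":[0,0,-8],"hand":0.1},
  {"turn":[0,0,0],"translation":[0,0,-20],"hand":0.1},
  {"turn":[0,0,0],"translation":[0,0,-28],"hand":0.1},
  {"turn":[0,0,0],"translation":[0,0,-28],"hand":0.1},
  {"turn":[0,0,0],"translation":[4,8,-26],"hand":0.1},
  {"turn":[0,0,0],"translation":[6,14,-20],"hand":0.1},
  {"turn":[0,0,0],"translation":[12,28,-8],"hand":0.1},
  {"turn":[0,0,0],"translation":[12,28,0],"hand":0.1},
  {"turn":[0,0,0],"translation":[12,28,0],"hand":0.1},
  {"turn":[0,0,0],"translation":[12,28,0],"hand":0.1},
])

```text
time_s: 4.82
eef_pos: [516.2, -52.8, 180.8]
ee_rot: [0.0, 0.131, 0.991, -0.0]
force: [0.1, 0.1, 0.3]
grip_width: 0.228
grip_force: 29.4
```

Call:
move_arm([
  {"turn":[0,0,0],"translation":[12,28,0],"hand":0.1},
  {"turn":[0,0,0],"translation":[12,28,0],"hand":0.1},
  {"turn":[0,0,0],"translation":[12,28,0],"hand":0.1},
  {"turn":[0,0,0],"translation":[12,28,0],"hand":0.1},
  {"turn":[0,0,0],"translation":[12,28,0],"hand":0.1},
  {"turn":[0,0,0],"translation":[12,28,0],"hand":0.1},
  {"turn":[0,0,0],"translation":[12,28,0],"hand":0.1},
  {"turn":[0,0,0],"translation":[12,28,0],"hand":0.1},
  {"turn":[0,0,0],"translation":[8,20,0],"hand":0.1},
  {"turn":[0,0,0],"translation":[4,12,0],"hand":0.1},
])

```text
time_s: 5.65
eef_pos: [478.2, 223.3, 180.6]
ee_rot: [0.0, 0.13, 0.992, 0.0]
force: [-0.2, -0.7, -0.8]
grip_width: 0.233
grip_force: 29.4
```

Call:
move_arm([
  {"turn":[0,0,0],"translation":[0,0,15],"hand":0.1},
  {"turn":[0,0,0],"translation":[0,0,30],"hand":0.1},
  {"turn":[0,0,0],"translation":[0,0,30],"hand":0.1},
  {"turn":[0,0,0],"translation":[0,0,20],"hand":0.1},
  {"turn":[0,0,0],"translation":[0,0,15],"hand":0.1},
  {"turn":[0,0,0],"translation":[0,0,8],"hand":0.1},
  {"turn":[0,0,0],"translation":[0,0,4],"hand":0.1},
  {"turn":[0,0,0],"translation":[0,0,0],"hand":0.1},
])

```text
time_s: 6.32
eef_pos: [479.0, 220.9, 58.2]
ee_rot: [-0.0, 0.131, 0.991, -0.0]
force: [0.0, 0.1, -0.3]
grip_width: 0.231
grip_force: 29.4
```

Call:
move_arm([
  {"turn":[0,0,0],"translation":[0,0,0],"hand":0.5},
  {"turn":[0,0,0],"translation":[0,0,0],"hand":0.5},
  {"turn":[0,0,0],"translation":[0,0,0],"hand":0.5},
  {"turn":[0,0,0],"translation":[0,0,0],"hand":0.5},
  {"turn":[0,0,0],"translation":[0,0,-15],"hand":0.5},
  {"turn":[0,0,0],"translation":[0,0,-30],"hand":0.5},
  {"turn":[0,0,0],"translation":[0,0,-35],"hand":0.5},
  {"turn":[0,0,0],"translation":[0,0,-30],"hand":0.5},
  {"turn":[0,0,0],"translation":[0,0,-10],"hand":0.5},
  {"turn":[0,0,0],"translation":[0,0,0],"hand":0.5},
])

```text
time_s: 7.15
eef_pos: [479.9, 221.5, 181.0]
ee_rot: [0.003, 0.131, 0.991, 0.001]
force: [-0.6, 0.1, -0.1]
grip_width: 0.503
grip_force: 0.0
```

```bash
python3 w.py pics/w2.png
```

```text
[479.9 221.5 181. ] [ 0.21  0.38  1.59  0.    1.16 -1.1 ] 7.15
```

View pics/w2.png

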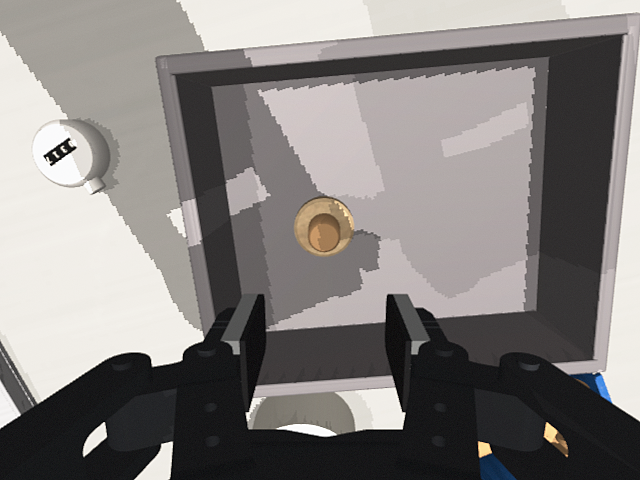

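Stopper A stands in the tote at (322,228), released. Next is B at (508.7,-291).

Call:
move_arm([
  {"turn":[0,0,0],"translation":[-5,-15,0],"hand":0.6},
  {"turn":[0,0,0],"translation":[-9,-27,0],"hand":0.6},
  {"turn":[0,0,0],"translation":[-9,-27,0],"hand":0.6},
  {"turn":[0,0,0],"translation":[-9,-27,0],"hand":0.6},
  {"turn":[0,0,0],"translation":[-9,-27,0],"hand":0.6},
  {"turn":[0,0,0],"translation":[-9,-27,0],"hand":0.6},
  {"turn":[0,0,0],"translation":[-9,-27,0],"hand":0.6},
  {"turn":[0,0,0],"translation":[-9,-27,0],"hand":0.6},
  {"turn":[0,0,0],"translation":[-9,-27,0],"hand":0.6},
  {"turn":[0,0,0],"translation":[-9,-27,0],"hand":0.6},
])

```text
time_s: 8.03
eef_pos: [494.1, -51.5, 176.4]
ee_rot: [-0.002, 0.131, 0.991, 0.0]
force: [0.5, 0.2, -0.2]
grip_width: 0.6
grip_force: 0.0
```

Call:
move_arm([
  {"turn":[0,0,0],"translation":[-9,-27,0],"hand":0.6},
  {"turn":[0,0,0],"translation":[-9,-27,0],"hand":0.6},
  {"turn":[0,0,0],"translation":[-9,-27,0],"hand":0.6},
  {"turn":[0,0,0],"translation":[-9,-27,0],"hand":0.6},
  {"turn":[0,0,0],"translation":[-9,-27,10],"hand":0.6},
  {"turn":[0,0,0],"translation":[-9,-27,15],"hand":0.6},
  {"turn":[0,0,0],"translation":[-9,-27,15],"hand":0.6},
  {"turn":[0,0,0],"translation":[-7,-20,15],"hand":0.6},
  {"turn":[0,0,0],"translation":[-4,-12,5],"hand":0.6},
  {"turn":[0,0,0],"translation":[0,0,0],"hand":0.6},
])

```text
time_s: 8.87
eef_pos: [507.9, -284.1, 115.5]
ee_rot: [-0.002, 0.132, 0.991, 0.001]
force: [0.5, 0.2, 0.2]
grip_width: 0.598
grip_force: 0.0
```

```bash
python3 w.py pics/w3.png
```

```text
[ 507.9 -284.1  115.5] [-0.71  0.57  1.48 -0.    1.09 -2.02] 8.8667
B 2542 [ 508.7 -292.6   16. ] [40.1 39.8 11.9] 17.6
B 1369 [ 508.6 -292.5   37.3] [20.2 20.  10.6] 40.5
bare 1969 [ 522.7 -122.3   15.2] [37.8 20.1 10.3] 17.2
```

Call:
move_arm([
  {"turn":[0,0,0],"translation":[-3,-7,10],"hand":0.6},
  {"turn":[0,0,0],"translation":[0,0,18],"hand":0.6},
  {"turn":[0,0,0],"translation":[0,0,18],"hand":0.6},
  {"turn":[0,0,0],"translation":[0,0,10],"hand":0.6},
  {"turn":[0,0,0],"translation":[0,0,7],"hand":0.6},
  {"turn":[0,0,0],"translation":[0,0,5],"hand":0.6},
  {"turn":[0,0,0],"translation":[0,0,4],"hand":0.6},
  {"turn":[0,0,0],"translation":[0,0,0],"hand":0.6},
])

```text
time_s: 9.58
eef_pos: [510.1, -290.3, 46.1]
ee_rot: [-0.0, 0.131, 0.991, 0.0]
force: [1.0, 0.6, -1.0]
grip_width: 0.603
grip_force: 0.0
```

Call:
move_arm([
  {"turn":[0,0,0],"translation":[0,0,0],"hand":0.1},
  {"turn":[0,0,0],"translation":[0,0,0],"hand":0.1},
  {"turn":[0,0,0],"translation":[0,0,0],"hand":0.1},
  {"turn":[0,0,0],"translation":[0,0,0],"hand":0.1},
  {"turn":[0,0,0],"translation":[0,0,0],"hand":0.1},
  {"turn":[0,0,0],"translation":[0,0,0],"hand":0.1},
  {"turn":[0,0,0],"translation":[0,0,0],"hand":0.1},
  {"turn":[0,0,0],"translation":[0,0,0],"hand":0.1},
], grip_force=30)

```text
time_s: 10.25
eef_pos: [510.3, -290.7, 47.0]
ee_rot: [0.0, 0.131, 0.991, -0.0]
force: [-0.9, 0.9, 5.7]
grip_width: 0.227
grip_force: 29.5
```

Call:
move_arm([
  {"turn":[0,0,0],"translation":[0,0,-8],"hand":0.1},
  {"turn":[0,0,0],"translation":[0,0,-20],"hand":0.1},
  {"turn":[0,0,0],"translation":[0,0,-28],"hand":0.1},
  {"turn":[0,0,0],"translation":[0,0,-28],"hand":0.1},
  {"turn":[0,0,0],"translation":[3,8,-26],"hand":0.1},
  {"turn":[0,0,0],"translation":[6,18,-20],"hand":0.1},
  {"turn":[0,0,0],"translation":[9,28,-5],"hand":0.1},
  {"turn":[0,0,0],"translation":[9,28,0],"hand":0.1},
  {"turn":[0,0,0],"translation":[9,28,0],"hand":0.1},
  {"turn":[0,0,0],"translation":[9,28,0],"hand":0.1},
])

```text
time_s: 11.08
eef_pos: [502.1, -144.2, 181.8]
ee_rot: [0.0, 0.131, 0.991, -0.0]
force: [1.1, -0.1, -0.0]
grip_width: 0.227
grip_force: 29.4
```

Call:
move_arm([
  {"turn":[0,0,0],"translation":[9,28,0],"hand":0.1},
  {"turn":[0,0,0],"translation":[9,28,0],"hand":0.1},
  {"turn":[0,0,0],"translation":[9,28,0],"hand":0.1},
  {"turn":[0,0,0],"translation":[9,28,0],"hand":0.1},
  {"turn":[0,0,0],"translation":[9,28,0],"hand":0.1},
  {"turn":[0,0,0],"translation":[9,28,0],"hand":0.1},
  {"turn":[0,0,0],"translation":[9,28,0],"hand":0.1},
  {"turn":[0,0,0],"translation":[9,28,0],"hand":0.1},
  {"turn":[0,0,0],"translation":[9,28,0],"hand":0.1},
  {"turn":[0,0,0],"translation":[9,28,0],"hand":0.1},
])

```text
time_s: 11.92
eef_pos: [487.9, 149.7, 181.7]
ee_rot: [0.0, 0.131, 0.991, 0.0]
force: [1.1, 0.1, 0.1]
grip_width: 0.228
grip_force: 29.4
```

Call:
move_arm([
  {"turn":[0,0,0],"translation":[9,28,0],"hand":0.1},
  {"turn":[0,0,0],"translation":[9,28,0],"hand":0.1},
  {"turn":[0,0,0],"translation":[9,28,0],"hand":0.1},
  {"turn":[0,0,0],"translation":[9,28,0],"hand":0.1},
  {"turn":[0,0,0],"translation":[6,20,0],"hand":0.1},
  {"turn":[0,0,0],"translation":[3,10,0],"hand":0.1},
  {"turn":[0,0,0],"translation":[0,0,0],"hand":0.1},
  {"turn":[0,0,0],"translation":[0,0,0],"hand":0.1},
])

```text
time_s: 12.58
eef_pos: [481.7, 296.5, 181.3]
ee_rot: [-0.0, 0.131, 0.991, -0.0]
force: [-0.5, 0.3, -0.8]
grip_width: 0.227
grip_force: 29.4
```

Call:
move_arm([
  {"turn":[0,0,0],"translation":[0,5,15],"hand":0.1},
  {"turn":[0,0,0],"translation":[0,0,30],"hand":0.1},
  {"turn":[0,0,0],"translation":[0,0,30],"hand":0.1},
  {"turn":[0,0,0],"translation":[0,0,20],"hand":0.1},
  {"turn":[0,0,0],"translation":[0,0,13],"hand":0.1},
  {"turn":[0,0,0],"translation":[0,0,7],"hand":0.1},
  {"turn":[0,0,0],"translation":[0,0,4],"hand":0.1},
  {"turn":[0,0,0],"translation":[0,0,0],"hand":0.1},
])

```text
time_s: 13.25
eef_pos: [483.3, 301.1, 62.3]
ee_rot: [-0.0, 0.132, 0.991, -0.0]
force: [-0.0, 0.2, -0.8]
grip_width: 0.226
grip_force: 29.4
```

Call:
move_arm([
  {"turn":[0,0,0],"translation":[0,0,0],"hand":0.5},
  {"turn":[0,0,0],"translation":[0,0,0],"hand":0.5},
  {"turn":[0,0,0],"translation":[0,0,0],"hand":0.5},
  {"turn":[0,0,0],"translation":[0,0,0],"hand":0.5},
  {"turn":[0,0,0],"translation":[0,0,-15],"hand":0.5},
  {"turn":[0,0,0],"translation":[0,0,-30],"hand":0.5},
  {"turn":[0,0,0],"translation":[0,0,-35],"hand":0.5},
  {"turn":[0,0,0],"translation":[0,0,-30],"hand":0.5},
  {"turn":[0,0,0],"translation":[0,0,-10],"hand":0.5},
  {"turn":[0,0,0],"translation":[0,0,0],"hand":0.5},
])

```text
time_s: 14.08
eef_pos: [484.0, 302.3, 185.2]
ee_rot: [0.002, 0.131, 0.991, 0.001]
force: [0.3, 0.2, -0.2]
grip_width: 0.501
grip_force: 0.0
```

```bash
python3 w.py pics/w4.png; python3 -c "
from h import *
c=capture('top');cv2.imwrite('pics/t4.png',c['image']);np.save('top',pts(c))"; python3 m.py | head -3
```

```text
[484.  302.3 185.2] [ 0.35  0.47  1.45  0.    1.22 -0.96] 14.0833
[ 524.2 -111.1   13.9] head (257, array([ 529.6, -109.8,   16.5]), array([ 523.3, -109.7,   17.6]), array([51.3, 37.2, 11. ])) plug 0
[ 539.4 -199.6    5.3] head 1 plug 0
[ 509.3 -293.3    4. ] head 0 plug 0
```

View pics/w4.png

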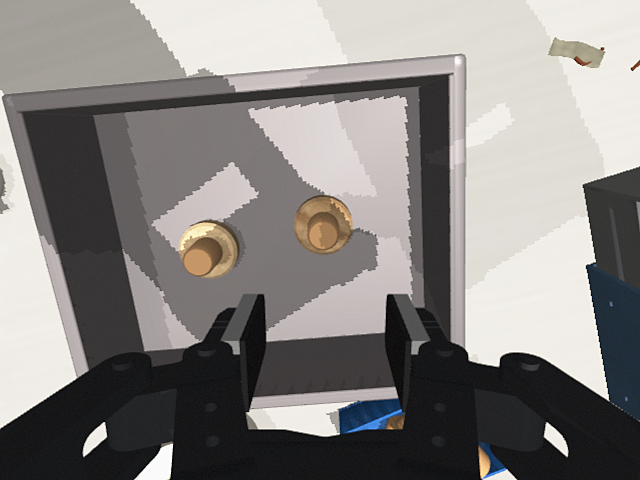

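Both stoppers stand in the tote, at (208,249) and (322,225), released. The bare head has not moved, and the arm is clear.

```bash
python3 -c "
from rig import finish_job
print(finish_job())"
```

```text
the job is handed in; nothing more can be done
None
```

Both finished stoppers are standing released in the grey tote, the bare head is still where it lay in the tray, and the job was handed in at about 14 s of the 53 s allowed; no verdict came back.

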